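# Fit the crank on the sample mill and grind two turns

### The job

Fit the loose crank onto the square spindle on top of the hand mill, easing it on by feel until its hub sits fully down on the cap. Then wind it two full circles clockwise (seen from above) to grind the sample through, stop there and leave the crank upright and fully seated on the mill. Never force the crank against the mill, and leave the other things on the bench where they are.

Things in the scene. Friction and masses are not known exactly. Their poses are not given: they have to be found in the camera images.
- mill_cap (a point): Centre of the flat top of the fixed hand mill's steel cap (72 mm across), 160 mm above the bench; x towards the mill's side chute, z up. A square spindle 12 mm across flats rises 22 mm from the cap (top 3 mm stepped in to 8 mm). Its bearing is worn: its axis stands up to 4 mm off this point in both x and y, its flats start up to 0.6 rad off x and y; neither is measured, so feel for it.
- spindle (a joint): Turning of the mill's square spindle in rad, positive clockwise seen from above, 0 at the start; it does not tell where the flats point. Two full circles are 12.57. It turns under a drag of about 0.12 N m and stays where it is left.
- crank_hub (a point): Centre of the loose crank's steel hub, 32 x 32 mm, 34 mm high, with a 14 mm square bore right through, its sides parallel to x and y. x points along the arm to the knob, z up the bore. It starts standing on its hub on the bench; 0.25 kg. The arm (13 mm wide, 7 thick) leaves the +x side flush with the hub's top; the y sides are free to grip. Seated, this point is 17 mm above the cap.
- crank_bore (a point): Centre of the bore's mouth in the underside of the crank's hub, 17 mm below crank_hub; same axes. Seated, it lies on the level of the mill's cap.
- crank_knob (a point): Centre of the crank's upright wooden knob (22 mm thick, 34 mm high), 80 mm from the bore's axis along the crank's x and 19 mm above the arm's top, which is flush with the hub's top. The knob spins freely on its pin, so it can be held at a fixed yaw while it is carried round.
Mind the look-alikes: they are no part of the job. What is shaped like the part that bears crank_hub but red is not meant.

How it is judged (in metres and radians):
On the way, in this order (a step that is already met when the one before it is completed fails the run):
1. the crank is seated on the spindle, its hub down on the cap (z of crank_bore in the frame of mill_cap below 0.003 m and horizontal distance between crank_bore and mill_cap below 0.009 m and angle between crank_hub's own z axis and vertical below 0.15 rad and value of joint spindle below 1.5 rad), for 0.2 s.
2. one full circle is wound with the crank on the spindle (z of crank_bore in the frame of mill_cap below 0.008 m and horizontal distance between crank_bore and mill_cap below 0.009 m and value of joint spindle above 6.1 rad).
At the end, for the whole second after the job is handed in: The spindle has been wound two full circles clockwise (12.0 to 13.6 rad) and the crank, released and at rest, is upright (within 0.15 rad) on the spindle with its hub no more than 3 mm above the cap and its bore within 9 mm of the cap's centre (value of joint spindle between 12 and 13.6 rad and z of crank_bore in the frame of mill_cap below 0.003 m and horizontal distance between crank_bore and mill_cap below 0.009 m and angle between crank_hub's own z axis and vertical below 0.15 rad and linear speed of crank below 0.02 m/s); the robot touches nothing.
It fails at once if the crank is forced against the spindle with more than 40 N (contact force between crank and spindle above 40 N).
It fails at once if the crank is forced against the mill's cap or body with more than 40 N (contact force between crank and mill above 40 N).
It fails at once if another thing on the bench is moved by more than 20 mm (distance of any of bowl_a, bowl_b, bowl_c, rinse_cup, sample_jar, spoon from where it was at the start of the episode above 0.02 m).
It also fails if it takes over 72 s, if anything falls off the work surface, if the arm or the gripper's body presses on something with over 40 N, if the wrist force passes 120 N, or if a joint passes its speed limit or range.

### The arm

A 6-joint arm with a two-finger parallel gripper is mounted at the origin on the work surface. World frame = base frame: x ahead of the robot, y to its left, z up, the work surface at z = 0. Lengths are in mm, angles in rad, forces in N, time in s.
With the tool pointing down it reaches from about 350 to 975 mm from the base axis. Payload 7.1 kg.
Tool frame: the origin (TCP) lies between the finger pads; the fingertips stand 8 mm ahead of it and the grasp point (between the pads) lies 11 mm behind it; x points along the fingers, y is the direction in which the jaws open and shut, and the axes are right-handed (so a half turn about x gives the same grasp; the last joint's range is limited). The gripper opens to 88 mm and grips with 3 to 60 N. Pads are 20 mm wide; open, the fingers measure 115 mm over their backs; the gripper's body (75 mm by 178 mm) begins 61 mm behind the grasp point.
Start: joints at [1.23, 0.423, 1.63, -0, 1.089, -0.019], TCP at [197.64, 592.911, 230.675] pointing down, gripper open.
Joint ranges: [-3, 3], [-0.9, 2.11], [0.09, 2.58], [-1.31, 4.45], [0.11, 2.69], [-2.54, 2.54]. Speed limits (rad/s): [2.39, 2.39, 3.01, 3.14, 3.14, 3.14].

### API

Orientations are given as a rotation vector (axis times angle).
In Python, from workcell import ctrl gives the robot as it stands.
- The arm moves only by the tool apply_moves, never from a script. Its argument "increments" is a list of rows, each an object with "gripper": the opening in per cent of the stroke, from 0 (shut) to 100 (fully open); "delta_pos": the shift along the tool's x, y, z in cm, a list of three; "dr": the turn, a rotation vector about the tool's x, y, z in rad, a list of three. In form: [{"gripper": gripper, "delta_pos": [dx, dy, dz], "dr": [ax, ay, az]}, ...]. A call has exactly 5 rows; each row shifts and turns the commanded pose from where the row before left it, along the tool's axes as they then stand; what a row does not reach is not made up. A row lasts 1/12 s, in which the tool goes at most 41.7 mm and 7.16 degrees, less where a joint would pass 70% of its speed; a pose out of reach is approached as far as the arm can. A call with a gripper value outside its range is refused whole. The fingers move at their own pace and stop on an object; the grip force is fixed at half the most. Time passes only in rows, so rows that do not move let the fingers close, or fill a call up. It gives the time, the measured TCP pose, the force and the opening at its end, in the units of the state.
- ctrl.get_obs(): the state, without advancing time (a new reading comes with each control period).
- ctrl.get_image(name): name is "scene" or "top" or "wrist"; returns a dict with "img" (420x560x3 uint8, red, green, blue), "range_z" (420x560 float32, mm along the optical axis (not along the pixel's ray), 0 where there is no reading), "mtx" (3x3 intrinsics, pixels), "rvec" (rotation vector, rad) and "tvec" (3), from world to camera coordinates, as OpenCV has them. Camera axes: x right, y down, z forward; pixel columns grow to the right and rows downward; lengths in mm; the calibration is good to about 2 mm. A picture is of the moment at which its call begins.
- ctrl.close_job(): hands the job in, once; it reports no verdict.
The state is a dict: "t": time; "qpos": joint angles; "qvel": joint speeds; "joint_torque": joint torques, N m; "ee_pos": TCP position; "orientation": TCP orientation; "ft_force": force on the tool from outside, world axes, zero at the start; "moment": the same for the moment, N m; "width": finger opening in mm.
Only numpy, scipy, OpenCV 4.12 (cv2) and the standard library are available. Lean on these libraries where they do the work, as an engineer would, in place of code of your own. Each camera call takes 0.05 s, during which the arm holds its last target. There are 200 camera calls.

## Working session

There is one attempt and no reset: what is moved stays moved. The work goes in short steps, Python scripts to look and compute and a tool call to move; the robot and the scene stay as the last step left them, time stands still between calls to the robot, and variables do not carry over. Pictures are saved under pics/ and viewed, about 8 in all and at most 12, crops included, and the job is handed in when it is done.

Besides the shell and the picture viewer there is one more tool, called by a JSON object that holds its "method" and its "body", one argument or row to a line. apply_moves: Moves the arm, as the interface text tells. Its arguments: {"type":"object","properties":{"increments":{"type":"array","items":{"type":"object","properties":{"gripper":{"type":"number"},"delta_pos":{"type":"array","items":{"type":"number"}},"dr":{"type":"array","items":{"type":"number"}}}}}},"required":["increments"]}

```bash
mkdir -p pics; ls; cat > h.py <<'E'
import numpy as np, cv2
from workcell import ctrl
from scipy.spatial.transform import Rotation as R
def cam(n):
    d=ctrl.get_image(n); return d
def save(d,name): cv2.imwrite('pics/'+name,d['img'][:,:,::-1])
def ray(d,u,v):
    M=cv2.Rodrigues(np.array(d['rvec'],float))[0]; t=np.array(d['tvec'],float).ravel()
    r=M.T@np.linalg.inv(d['mtx'])@np.array([u,v,1.]); return -M.T@t, r
def onz(d,u,v,z):
    o,r=ray(d,u,v); return o+r*(z-o[2])/r[2]
def cloud(d):
    h,w=d['range_z'].shape; u,v=np.meshgrid(np.arange(w),np.arange(h))
    M=cv2.Rodrigues(np.array(d['rvec'],float))[0]; t=np.array(d['tvec'],float).ravel()
    p=np.stack([u,v,np.ones_like(u)],-1)@np.linalg.inv(d['mtx']).T*d['range_z'][...,None]
    return (p-t)@M
def proj(d,P):
    return cv2.projectPoints(np.array(P,float).reshape(-1,3),np.array(d['rvec'],float),np.array(d['tvec'],float),d['mtx'],None)[0].reshape(-1,2)
E
python3 - <<'E'
from h import *
a=cam('top'); s=cam('scene')
save(a,'top0.png'); save(s,'scene0.png')
print(ctrl.get_obs())
for d in(a,s): print(ray(d,280,210),d['mtx'][0,0])
E
```

```text
pics
{'t': 0.1, 'qpos': array([ 1.23001135e+00,  4.23776449e-01,  1.63058921e+00,  1.97104332e-05,
        1.08863584e+00, -1.89913799e-02]), 'qvel': array([ 0.00143574, -0.00023062, -0.00298581,  0.00014984, -0.00011029,
        0.00014362]), 'joint_torque': array([ 3.45466551e-04, -5.45616567e+01, -2.74325949e+01,  6.46195351e-02,
        1.89037743e-02, -5.28168016e-05]), 'ee_pos': array([197.46867491, 592.46563601, 229.9815002 ]), 'orientation': array([ 0.25146533,  1.55627197, -0.25364551]), 'ft_force': array([0.81286772, 0.33291504, 0.0766985 ]), 'moment': array([ 0.00835067, -0.00590369,  0.01593263]), 'width': 88.12330858131092}
(array([410.52282855,  19.11038106, 834.56820366]), array([ 0.18439267, -0.01865911, -0.98270929])) 461.5724106743604
(array([1069.06711277,  251.72371935,  521.62742224]), array([-0.74317497, -0.34996771, -0.57041896])) 416.6239602441732
```

View pics/top0.png

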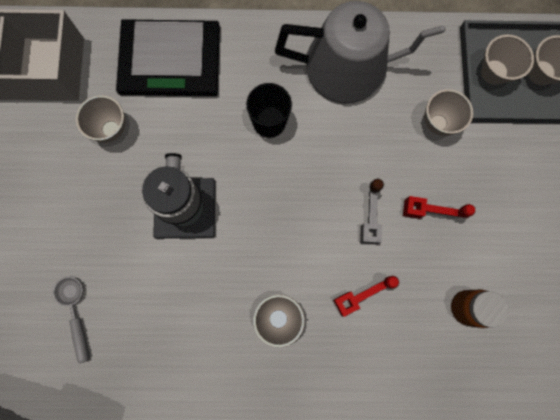

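View pics/scene0.png

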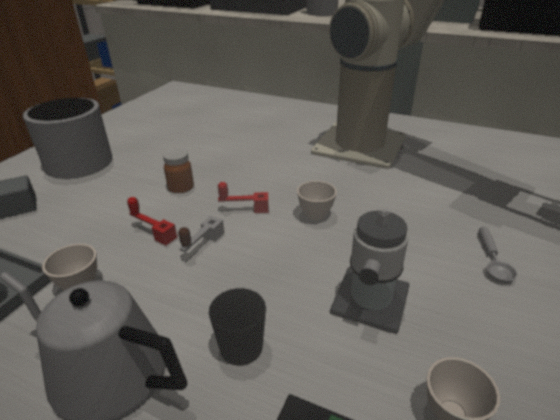

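The top view shows the mill cap at about (167,190) with the spindle at (165,187). The grey crank's hub is at (372,233) and its knob at (377,185), with red look-alikes at (415,207) and (347,303). Next I'll measure these.

```bash
python3 - <<'E'
from h import *
d=cam('top'); P=cloud(d); z=P[...,2]
def sub(m,u0,u1,v0,v1):
    k=np.zeros_like(m); k[v0:v1,u0:u1]=m[v0:v1,u0:u1]; return k
m=sub((z>150)&(z<170),130,220,150,240); c=max(cv2.findContours(m.astype(np.uint8),0,1)[0],key=cv2.contourArea)
(u,v),r=cv2.minEnclosingCircle(c); print('cap',u,v,r,onz(d,u,v,160),np.median(P[m],0)); 
e=cv2.fitEllipse(c);print(e,onz(d,*e[0],160))
m=sub((z>172),130,220,150,240); print('sp',m.sum(),P[m].mean(0) if m.any() else 0)
m=sub((z>20)&(z<45),355,390,215,250); print('hub',m.sum(),P[m].mean(0),np.median(z[m]))
c=max(cv2.findContours(m.astype(np.uint8),0,1)[0],key=cv2.contourArea); q=cv2.minAreaRect(c);print(q,onz(d,*q[0],34))
m=sub((z>50),355,400,165,210); print('knob',m.sum(),P[m].mean(0),z[m].max())
big=lambda u0,u1,v0,v1,n:cv2.imwrite('pics/'+n,cv2.resize(d['img'][v0:v1,u0:u1,::-1],None,fx=6,fy=6,interpolation=2))
a=cv2.resize(d['img'][160:220,140:200,::-1],None,fx=6.66,fy=6.66,interpolation=2)
b=cv2.resize(d['img'][175:255,340:420,::-1],None,fx=5,fy=5,interpolation=2)
cv2.imwrite('pics/crops.png',np.hstack([cv2.resize(a,(400,400)),b]))
print(np.round(P[175:195,160:172,2]).astype(int))
E
```

```text
cap 166.6666717529297 190.0 24.41547966003418 [566.18673965 175.65993001 160.        ] [564.9456996  174.62301638 160.6023803 ]
((166.49688720703125, 189.829345703125), (46.643836975097656, 47.788719177246094), 77.82588195800781) [566.44582621 175.92486157 160.        ]
sp 118 [518.43684533 127.59924465 379.8074282 ]
hub 403 [ 525.40489505 -158.25446457   33.35402735] 34.34385251527274
((372.2715759277344, 228.69796752929688), (19.735431671142578, 27.85759735107422), 4.085616588592529) [ 528.53890109 -158.43284487   34.        ]
knob 153 [ 591.83757588 -154.33898058   96.63977324] 834.5682036571178
[[161 161 161 162 160 160 162 161 162 161 161 163]
 [160 160 160 160 161 162 162 163 162 160 159 162]
 [160 162 160 161 161 159 162 159 160 159 160 163]
 [161 159 161 160 161 161 162 162 162 160 158 161]
 [161 159 162 163 161 162 161 160 161 163 161 160]
 [160 160 161 161 162 161 160 160 160 158 161 161]
 [158 160 161 160 160 163 162 162 161 159 161 160]
 [161 161 178 179 160 162 160 163 160 162 160 161]
 [160 177 181 182 180 180 161 161 161 161 162 162]
 [161 180 183 182 183 182 180 180 159 162 161 161]
 [180 183 185 185 182 181 183 180 180 161 162 162]
 [182 184 182 184 182 184 182 178 180 179 159 161]
 [182 181 183 183 181 184 180 181 181 176 172 161]
 [181 183 183 180 182 184 181 181 179 173 170 164]
 [179 178 178 181 182 181 180 178 174 172 167 161]
 [169 177 180 178 182 180 180 176 170 168 163 159]
 [160 162 172 179 181 179 177 174 168 164 160 161]
 [159 162 162 165 175 177 176 170 167 163 159 161]
 [161 160 160 161 162 168 171 169 163 160 160 158]
 [160 160 161 161 160 163 160 165 161 161 160 161]]
```

View pics/crops.png

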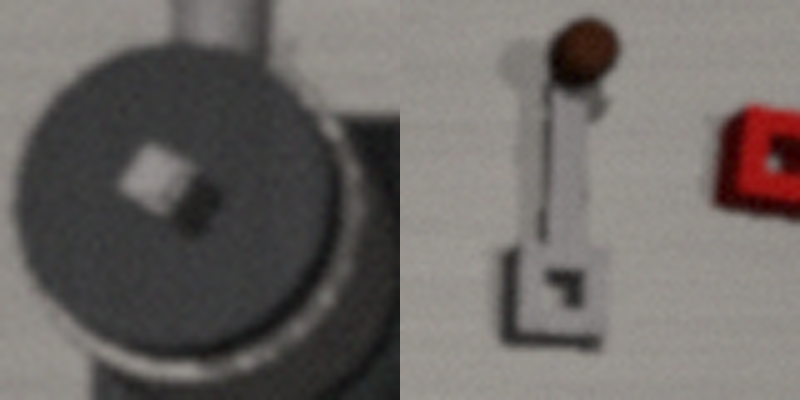

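The crops show the spindle top at about (163.7,186.7) in top-view pixels, turned by roughly 35–40°, and the hub's top centred at (372.2,233.2) with the arm pointing up the image. Next I'll plan a look with the wrist camera from above the mill.

```bash
cat >> h.py <<'E'
def pose():
    o=ctrl.get_obs(); return o,np.array(o['ee_pos']),R.from_rotvec(o['orientation']).as_matrix()
def plan(target,yaw=None):
    "target TCP world; yaw = world angle of tool y; print tool-frame cm and rotation about tool x"
    o,p,M=pose()
    cy=np.arctan2(M[1,1],M[0,1]); print('t %.2f'%o['t'],'p',p.round(1),'yaw_y %.4f'%cy,'tilt',M[:,0].round(4),'F',np.round(o['ft_force'],1),'w %.1f'%o['width'],'q',np.round(o['qpos'],2))
    print(' delta tool cm now',(M.T@(np.array(target)-p)/10).round(3))
    if yaw is not None:
        e=(yaw-cy+np.pi/2)%np.pi-np.pi/2; print(' yaw err',e.round(4),'=> dr x',(-e).round(4))
E
python3 - <<'E'
from h import *
d=cam('top'); 
print('sp top',onz(d,163.7,186.7,182),'hub',onz(d,372.2,233.2,34))
w=cam('wrist'); o,p,M=pose(); print(M.round(3)); c,r=ray(w,280,210); print('cam in tool',M.T@(c-p),'dir',M.T@r,w['mtx'][0,0])
# knob by brown colour
hsv=cv2.cvtColor(d['img'],cv2.COLOR_RGB2HSV); print(hsv[182:188,374:380,:].reshape(-1,3)[::6])
plan([566,176,350])
plan([525,-158,350])
E
```

```text
sp top [565.9659431  175.05994148 182.        ] hub [ 520.5577023  -158.05444248   34.        ]
[[-0.     0.316  0.949]
 [-0.001  0.949 -0.316]
 [-1.    -0.001 -0.   ]]
cam in tool [-154.41788273    0.24333068  -66.52227335] dir [ 0.97120651 -0.01090783  0.23837407] 308.87862496798624
[[  8 182  49]
 [  8 165  48]
 [  8 185  44]
 [ 11 182  49]
 [ 10 176  45]
 [  5 172  37]]
t 0.25 p [197.6 592.7 230.3] yaw_y 1.2490 tilt [-2.e-04 -6.e-04 -1.e+00] F [0.2 0.3 1.1] w 87.7 q [ 1.23  0.42  1.63  0.    1.09 -0.02]
 delta tool cm now [-11.952 -27.889  48.13 ]
t 0.25 p [197.6 592.7 230.3] yaw_y 1.2490 tilt [-2.e-04 -6.e-04 -1.e+00] F [0.2 0.3 1.1] w 87.7 q [ 1.23  0.42  1.63  0.    1.09 -0.02]
 delta tool cm now [-11.929 -60.872  54.803]
```

{"method": "apply_moves", "body": {
  "increments": [
    {"gripper":100,"delta_pos":[0.1,-1.4,2.4],"dr":[0,0,0]},
    {"gripper":100,"delta_pos":[0.1,-1.4,2.4],"dr":[0,0,0]},
    {"gripper":100,"delta_pos":[0.1,-1.4,2.4],"dr":[0,0,0]},
    {"gripper":100,"delta_pos":[0.1,-1.4,2.4],"dr":[0,0,0]},
    {"gripper":100,"delta_pos":[0.1,-1.4,2.4],"dr":[0,0,0]}
  ]
}}

```text
t: 0.67
ee_pos: [289.9, 487.5, 225.6]
orientation: [0.252, 1.556, -0.252]
ft_force: [0.0, 0.9, -0.1]
width: 87.7
```

{"method": "apply_moves", "body": {
  "increments": [
    {"gripper":100,"delta_pos":[0.1,-1.4,2.4],"dr":[0,0,0]},
    {"gripper":100,"delta_pos":[0.1,-1.4,2.4],"dr":[0,0,0]},
    {"gripper":100,"delta_pos":[0.1,-1.4,2.4],"dr":[0,0,0]},
    {"gripper":100,"delta_pos":[0.1,-1.4,2.4],"dr":[0,0,0]},
    {"gripper":100,"delta_pos":[0.1,-1.4,2.4],"dr":[0,0,0]}
  ]
}}

```text
t: 1.08
ee_pos: [381.7, 383.1, 220.7]
orientation: [0.252, 1.556, -0.252]
ft_force: [-0.1, -0.4, -0.6]
width: 87.7
```

{"method": "apply_moves", "body": {
  "increments": [
    {"gripper":100,"delta_pos":[0.1,-1.4,2.4],"dr":[0,0,0]},
    {"gripper":100,"delta_pos":[0.1,-1.4,2.4],"dr":[0,0,0]},
    {"gripper":100,"delta_pos":[0.1,-1.4,2.4],"dr":[0,0,0]},
    {"gripper":100,"delta_pos":[0.1,-1.4,2.4],"dr":[0,0,0]},
    {"gripper":100,"delta_pos":[0.1,-1.4,2.4],"dr":[0,0,0]}
  ]
}}

```text
t: 1.5
ee_pos: [473.5, 278.7, 215.7]
orientation: [0.253, 1.556, -0.253]
ft_force: [-0.0, 0.1, -0.1]
width: 88.2
```

{"method": "apply_moves", "body": {
  "increments": [
    {"gripper":100,"delta_pos":[0,-1.4,2.4],"dr":[0,0,0]},
    {"gripper":100,"delta_pos":[0,-1.4,2.4],"dr":[0,0,0]},
    {"gripper":100,"delta_pos":[0,-1.4,2.4],"dr":[0,0,0]},
    {"gripper":100,"delta_pos":[0,-1.4,2.4],"dr":[0,0,0]},
    {"gripper":100,"delta_pos":[0,-1.4,2.4],"dr":[0,0,0]}
  ]
}}

```text
t: 1.92
ee_pos: [565.2, 174.3, 215.7]
orientation: [0.253, 1.556, -0.253]
ft_force: [0.3, 0.5, 0.2]
width: 87.8
```

{"method": "apply_moves", "body": {
  "increments": [
    {"gripper":100,"delta_pos":[0,0,0],"dr":[-0.107,0,0]},
    {"gripper":100,"delta_pos":[0,0,0],"dr":[-0.107,0,0]},
    {"gripper":100,"delta_pos":[0,0,0],"dr":[-0.107,0,0]},
    {"gripper":100,"delta_pos":[0,0,0],"dr":[0,0,0]},
    {"gripper":100,"delta_pos":[0,0,0],"dr":[0,0,0]}
  ]
}}

```text
t: 2.33
ee_pos: [564.4, 175.4, 215.6]
orientation: [0.003, 1.571, -0.003]
ft_force: [0.4, 0.0, -0.4]
width: 88.0
```

```bash
python3 - <<'E'
from h import *
plan([566,176,215],np.pi/2)
w=cam('wrist'); save(w,'w1.png'); P=cloud(w); z=P[...,2]
m=((z>177)&(z<187)).astype(np.uint8); print(m.sum())
n,l,st,ce=cv2.connectedComponentsWithStats(m); i=1+np.argmax(st[1:,4]); print(st[i],ce[i],onz(w,*ce[i],182))
print('spindle pred px',proj(w,[[566,175,182],[566,176,160]]))
E
```

```text
t 2.33 p [564.4 175.4 215.6] yaw_y 1.5668 tilt [-1.e-04 -1.e-04 -1.e+00] F [ 0.4  0.  -0.4] w 88.0 q [ 0.28  0.39  1.72 -0.    1.03 -1.29]
 delta tool cm now [0.06  0.058 0.16 ]
 yaw err 0.004 => dr x -0.004
345
[275 230  25  24 345] [286.92463768 241.63478261] [565.10801781 177.92534126 182.        ]
spindle pred px [[282.38803846 242.96361388]
 [283.87870004 232.4211082 ]]
```

View pics/w1.png

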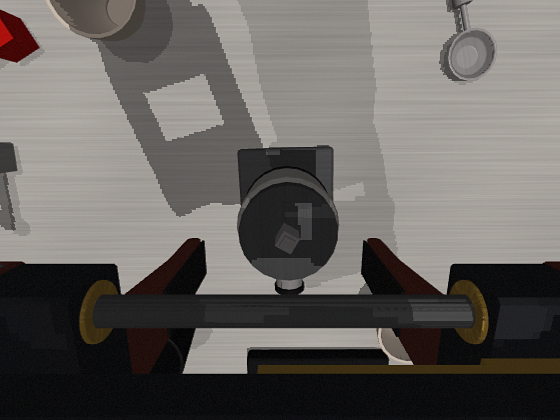

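The wrist view shows the cap centred at about (288,225), the rotated spindle square at (288,238), and the chute at (289,286).

```bash
python3 - <<'E'
from h import *
ws=[cam('wrist') for _ in range(8)]; w=ws[0]
w['range_z']=np.median([x['range_z'] for x in ws],0)
img=np.mean([x['img'].astype(float) for x in ws],0).astype(np.uint8)
P=cloud(w); z=P[...,2]
for lo,hi in((176,190),(180.5,190)):
    m=np.zeros(z.shape,np.uint8); m[215:265,255:325]=((z>lo)&(z<hi))[215:265,255:325]
    c=max(cv2.findContours(m,0,1)[0],key=cv2.contourArea); q=cv2.minAreaRect(c); b=cv2.boxPoints(q)
    W=np.array([onz(w,*x,181) for x in b])[:,:2]; e=np.roll(W,-1,0)-W
    print(lo,m.sum(),q,'centre',W.mean(0),'len',np.hypot(*e.T),'ang',np.arctan2(e[:,1],e[:,0])%(np.pi/2))
m=((z>155)&(z<168)).astype(np.uint8); c=max(cv2.findContours(m,0,1)[0],key=cv2.contourArea); e=cv2.fitEllipse(cv2.convexHull(c)); print('cap',e,onz(w,*e[0],160))
g=cv2.resize(img[205:275,250:330,::-1],None,fx=8,fy=8,interpolation=2); cv2.imwrite('pics/spin.png',cv2.convertScaleAbs(g,alpha=1.6))
E
```

```text
176 358 ((286.7058410644531, 241.32351684570312), (18.693342208862305, 19.722335815429688), 30.963754653930664) centre [565.29857444 177.89642837] len [13.2282471  12.2096306  13.3447776  12.39006128] ang [1.04537876 1.00626068 1.05853623 0.99750996]
180.5 163 ((286.6000061035156, 243.30001831054688), (12.969193458557129, 12.521980285644531), 26.56505012512207) centre [566.62086715 177.82837106] len [8.46890119 8.47659138 8.51430857 8.55896905] ang [1.12240789 1.08244412 1.13186753 1.07756353]
cap ((287.665771484375, 231.8432159423828), (95.76921081542969, 99.26068115234375), 86.63480377197266) [565.57278708 178.80713655 160.        ]
```

View pics/spin.png

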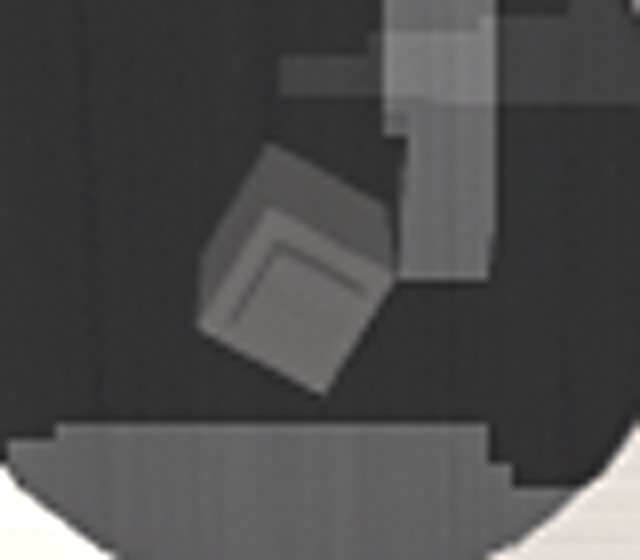

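The crop shows the 12 mm square's corners at (272,207), (396,275), (323,395) and (198,325), with the 8 mm step inside it. Next I'll compute the spindle pose and move to the crank.

```bash
python3 - <<'E'
from h import *
w=cam('wrist'); o,p,M=pose()
b=np.array([[272,207],[396,275],[323,395],[198,325]])/8-0.5*(7/8)+[250,205]
W=np.array([onz(w,*x,179) for x in b]); e=np.roll(W,-1,0)-W
print(W.mean(0),np.hypot(e[:,0],e[:,1]),np.arctan2(e[:,1],e[:,0])%(np.pi/2),'tool',M.T@(W.mean(0)-p))
E
```

```text
[566.63430517 177.96734144 179.        ] [11.67263672 12.01293467 11.9796003  11.81736433] [1.04793657 1.05551554 1.03147713 1.02980158] tool [36.71867287  2.44348905  2.21247837]
```

{"method": "apply_moves", "body": {
  "increments": [
    {"gripper":100,"delta_pos":[0,-2.8,-0.3],"dr":[-0.004,0,0]},
    {"gripper":100,"delta_pos":[0,-2.8,-0.3],"dr":[0,0,0]},
    {"gripper":100,"delta_pos":[0,-2.8,-0.4],"dr":[0,0,0]},
    {"gripper":100,"delta_pos":[0,-2.8,-0.4],"dr":[0,0,0]},
    {"gripper":100,"delta_pos":[0,-2.8,-0.4],"dr":[0,0,0]}
  ]
}}

```text
t: 3.25
ee_pos: [546.5, 34.3, 215.7]
orientation: [-0.003, 1.571, 0.003]
ft_force: [0.4, -0.0, 0.0]
width: 87.9
```

{"method": "apply_moves", "body": {
  "increments": [
    {"gripper":100,"delta_pos":[0,-2.8,-0.4],"dr":[0,0,0]},
    {"gripper":100,"delta_pos":[0,-2.8,-0.4],"dr":[0,0,0]},
    {"gripper":100,"delta_pos":[0,-2.8,-0.4],"dr":[0,0,0]},
    {"gripper":100,"delta_pos":[0,-2.8,-0.4],"dr":[0,0,0]},
    {"gripper":100,"delta_pos":[0,-2.8,-0.4],"dr":[0,0,0]}
  ]
}}

```text
t: 3.67
ee_pos: [526.9, -106.0, 215.8]
orientation: [-0.002, 1.571, 0.002]
ft_force: [0.4, 0.3, 0.0]
width: 87.7
```

{"method": "apply_moves", "body": {
  "increments": [
    {"gripper":100,"delta_pos":[0,-2.8,-0.3],"dr":[0,0,0]},
    {"gripper":100,"delta_pos":[0,-2.5,-0.2],"dr":[0,0,0]},
    {"gripper":100,"delta_pos":[2,0,0],"dr":[0,0,0]},
    {"gripper":100,"delta_pos":[2,0,0],"dr":[0,0,0]},
    {"gripper":100,"delta_pos":[2,0,0],"dr":[0,0,0]}
  ]
}}

```text
t: 4.08
ee_pos: [522.6, -158.5, 155.4]
orientation: [-0.002, 1.569, 0.001]
ft_force: [1.2, -0.2, -0.2]
width: 87.8
```

{"method": "apply_moves", "body": {
  "increments": [
    {"gripper":100,"delta_pos":[2,0,0],"dr":[0,0,0]},
    {"gripper":100,"delta_pos":[1.5,0,0],"dr":[0,0,0]},
    {"gripper":100,"delta_pos":[0,0,0],"dr":[0,0,0]},
    {"gripper":100,"delta_pos":[0,0,0],"dr":[0,0,0]},
    {"gripper":100,"delta_pos":[0,0,0],"dr":[0,0,0]}
  ]
}}

```text
t: 4.5
ee_pos: [523.0, -157.8, 121.5]
orientation: [-0.003, 1.57, 0.002]
ft_force: [-0.0, 0.0, 0.3]
width: 87.6
```

```bash
python3 - <<'E'
from h import *
plan([520.6,-158,100],np.pi/2)
ws=[cam('wrist') for _ in range(4)]; w=ws[0]
img=np.mean([x['img'].astype(float) for x in ws],0).astype(np.uint8)
print(proj(w,[[520.6,-158,34],[600,-158,34]]))
cv2.imwrite('pics/hub.png',cv2.convertScaleAbs(cv2.resize(img[200:350,200:360,::-1],None,fx=5,fy=5,interpolation=2)[:600],alpha=1.4))
E
```

```text
t 4.50 p [ 523.  -157.8  121.5] yaw_y 1.5739 tilt [ 1.e-03 -3.e-04 -1.e+00] F [-0.   0.   0.3] w 87.6 q [-0.31  0.46  1.88  0.    0.8  -1.89]
 delta tool cm now [ 2.148 -0.017 -0.24 ]
 yaw err -0.0031 => dr x 0.0031
[[282.89607191 215.4311701 ]
 [282.68112177 303.25488516]]
```

View pics/hub.png

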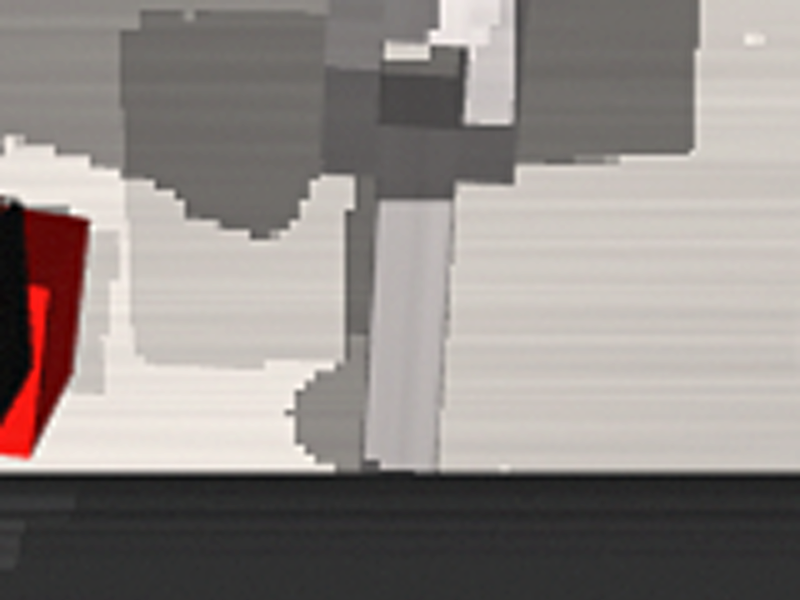

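The picture shows the hub centred at crop (420,78), which is pixel (283.7,215.3), and the arm tilted about -0.048 rad. Red crank A is just to the left, so I'll narrow the jaws before descending.

{"method": "apply_moves", "body": {
  "increments": [
    {"gripper":60,"delta_pos":[0,0.03,-0.24],"dr":[0.048,0,0]},
    {"gripper":60,"delta_pos":[0,0,0],"dr":[0,0,0]},
    {"gripper":60,"delta_pos":[2.5,0,0],"dr":[0,0,0]},
    {"gripper":60,"delta_pos":[2.5,0,0],"dr":[0,0,0]},
    {"gripper":60,"delta_pos":[2,0,0],"dr":[0,0,0]}
  ]
}}

```text
t: 5.12
ee_pos: [520.3, -157.4, 50.2]
orientation: [0.034, 1.569, -0.034]
ft_force: [-0.5, 0.3, -1.4]
width: 57.9
```

{"method": "apply_moves", "body": {
  "increments": [
    {"gripper":60,"delta_pos":[1.5,0,0],"dr":[0,0,0]},
    {"gripper":60,"delta_pos":[1,0,0],"dr":[0,0,0]},
    {"gripper":60,"delta_pos":[0.7,0,0],"dr":[0,0,0]},
    {"gripper":60,"delta_pos":[0.5,0,0],"dr":[0,0,0]},
    {"gripper":60,"delta_pos":[0,0,0],"dr":[0,0,0]}
  ]
}}

```text
t: 5.53
ee_pos: [519.9, -157.3, 13.3]
orientation: [0.035, 1.571, -0.035]
ft_force: [-0.6, -0.2, -0.3]
width: 52.6
```

```bash
python3 - <<'E'
from h import *
plan([520.6,-157.5,13.5],1.526)
E
```

```text
t 5.53 p [ 519.9 -157.3   13.3] yaw_y 1.5263 tilt [-4.e-04  1.e-04 -1.e+00] F [-0.6 -0.2 -0.3] w 52.6 q [-0.32  0.65  1.91  0.    0.59 -1.84]
 delta tool cm now [-0.018 -0.014  0.067]
 yaw err -0.0003 => dr x 0.0003
```

{"method": "apply_moves", "body": {
  "increments": [
    {"gripper":0,"delta_pos":[0,0,0],"dr":[0,0,0]},
    {"gripper":0,"delta_pos":[0,0,0],"dr":[0,0,0]},
    {"gripper":0,"delta_pos":[0,0,0],"dr":[0,0,0]},
    {"gripper":0,"delta_pos":[0,0,0],"dr":[0,0,0]},
    {"gripper":0,"delta_pos":[0,0,0],"dr":[0,0,0]}
  ]
}}

```text
t: 5.95
ee_pos: [520.5, -157.5, 14.4]
orientation: [0.035, 1.569, -0.035]
ft_force: [-0.7, 0.2, 5.6]
width: 31.8
```

{"method": "apply_moves", "body": {
  "increments": [
    {"gripper":0,"delta_pos":[0,0,0],"dr":[0,0,0]},
    {"gripper":0,"delta_pos":[0,0,0],"dr":[0,0,0]},
    {"gripper":0,"delta_pos":[-0.5,0,0],"dr":[0,0,0]},
    {"gripper":0,"delta_pos":[-1,0,0],"dr":[0,0,0]},
    {"gripper":0,"delta_pos":[-2,0,0],"dr":[0,0,0]}
  ]
}}

```text
t: 6.37
ee_pos: [518.3, -156.8, 47.8]
orientation: [0.036, 1.575, -0.034]
ft_force: [-0.3, 0.4, -2.4]
width: 32.0
```

{"method": "apply_moves", "body": {
  "increments": [
    {"gripper":0,"delta_pos":[-2,0,0],"dr":[0,0,0]},
    {"gripper":0,"delta_pos":[-2,0,0],"dr":[0,0,0]},
    {"gripper":0,"delta_pos":[-2,0,0],"dr":[0,0,0]},
    {"gripper":0,"delta_pos":[-1,0,0],"dr":[0,0,0]},
    {"gripper":0,"delta_pos":[0,0,0],"dr":[0,0,0]}
  ]
}}

```text
t: 6.78
ee_pos: [521.4, -157.8, 121.2]
orientation: [0.034, 1.566, -0.036]
ft_force: [-0.2, -0.2, -2.5]
width: 31.6
```

```bash
python3 - <<'E'
from h import *
plan([520.6,-157.5,215],1.526)
ws=[cam('wrist') for _ in range(4)]; w=ws[0]; P=cloud(w)
o,p,M=pose(); T=(P-p)@M
img=np.mean([x['img'].astype(float) for x in ws],0).astype(np.uint8)
print(proj(w,p+[0,0,20.7]))
cv2.imwrite('pics/held.png',cv2.convertScaleAbs(cv2.resize(img[150:400,160:400,::-1],None,fx=2.4,fy=2.4,interpolation=2),alpha=1.5))
E
```

```text
t 6.78 p [ 521.4 -157.8  121.2] yaw_y 1.5259 tilt [ 0.0042 -0.0014 -1.    ] F [-0.2 -0.2 -2.5] w 31.6 q [-0.32  0.46  1.88  0.    0.79 -1.84]
 delta tool cm now [-9.377  0.016 -0.037]
 yaw err 0.0001 => dr x -0.0001
[[284.15927574 271.37399594]]
```

View pics/held.png

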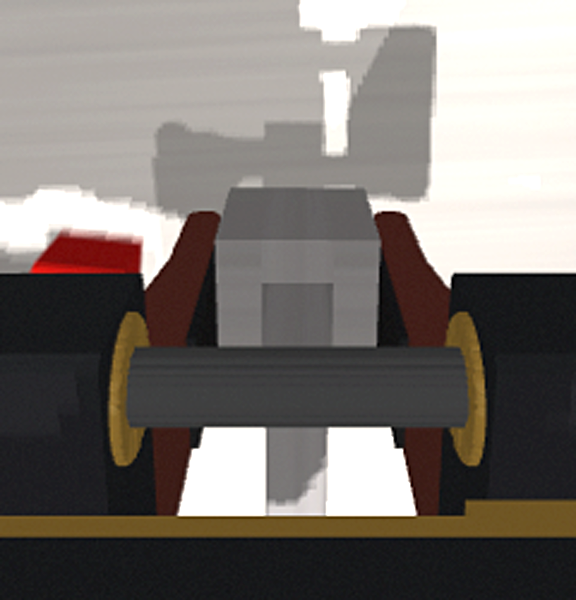

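```bash
python3 - <<'E'
from h import *
o,p,M=pose(); w=cam('wrist'); w['range_z']=np.median([cam('wrist')['range_z'] for _ in range(4)],0)
T=(cloud(w)-p)@M
for v in range(222,296,3): print(v,T[v,270].round(1),T[v,284].round(1))
for s in(-16,-7,0): print(s,proj(w,p+M@np.array([-20.7,0,s])))
c,r=ray(w,280,210); print('cam in tool',M.T@(c-p),'dir',M.T@r)
E
```

```text
222 [117.  -12.   11.6] [116.5   0.8  11.4]
225 [117.1 -12.   14.4] [116.9   0.8  14.4]
228 [ 13.4  -7.4 -14.7] [ 13.6   0.6 -14.6]
231 [  8.2  -7.2 -14.5] [  7.9   0.6 -14.6]
234 [  2.8  -6.9 -14.6] [  2.6   0.6 -14.6]
237 [ -2.8  -6.7 -14.8] [ -1.9   0.6 -14.5]
240 [ -6.5  -6.5 -14.4] [ -7.1   0.5 -14.7]
243 [-11.7  -6.3 -14.7] [-11.2   0.5 -14.5]
246 [-15.7  -6.2 -14.6] [-15.4   0.5 -14.5]
249 [-19.7  -6.  -14.7] [-19.8   0.5 -14.7]
252 [-20.9  -5.9 -13.7] [-20.2   0.5 -13.4]
255 [-20.4  -6.  -11.9] [-20.1   0.5 -11.9]
258 [-20.1  -6.  -10.3] [-20.1   0.5 -10.3]
261 [-20.3  -6.   -8.9] [-20.2   0.5  -8.9]
264 [-20.   -6.1  -7.3] [-20.3   0.5  -7.4]
267 [-20.8  -6.   -6.1] [-20.3   0.5  -5.9]
270 [-6.2 -6.7  2.2] [7.6 0.6 8.5]
273 [-6.  -6.8  3.9] [3.5 0.6 8.4]
276 [-6.2 -6.8  5.5] [-0.   0.6  8.5]
279 [-6.7 -6.8  7. ] [-3.7  0.6  8.5]
282 [-7.4 -6.8  8.3] [-7.6  0.5  8.3]
285 [-11.2  -6.6   8.1] [-10.4   0.5   8.5]
288 [-14.1  -6.5   8.3] [-13.2   0.5   8.7]
291 [-17.1  -6.4   8.3] [-16.7   0.5   8.5]
294 [-20.3  -6.2   8.1] [-19.9   0.5   8.4]
-16 [[282.88469781 247.04080904]]
-7 [[282.90000224 265.17376933]]
0 [[282.91158461 278.89676466]]
cam in tool [-154.5449307     0.21446166  -66.4288993 ] dir [ 0.971165   -0.01079415  0.23854829]
```

The depth profile puts the bore centre at tool z +1.4 mm, with y centred and a camera y bias of about 0.5 mm. I'll carry the crank over the mill and turn it to match the flats.

{"method": "apply_moves", "body": {
  "increments": [
    {"gripper":0,"delta_pos":[-1.5,0,0],"dr":[0,0,0]},
    {"gripper":0,"delta_pos":[-2.5,0,0],"dr":[0,0,0]},
    {"gripper":0,"delta_pos":[-2.5,0,0],"dr":[0,0,0]},
    {"gripper":0,"delta_pos":[-2,0.7,0],"dr":[0,0,0]},
    {"gripper":0,"delta_pos":[-0.9,1.4,0.1],"dr":[0,0,0]}
  ]
}}

```text
t: 7.65
ee_pos: [523.1, -137.5, 215.1]
orientation: [0.035, 1.567, -0.037]
ft_force: [0.4, 0.6, -2.2]
width: 32.1
```

{"method": "apply_moves", "body": {
  "increments": [
    {"gripper":0,"delta_pos":[0,2.5,0.2],"dr":[0,0,0]},
    {"gripper":0,"delta_pos":[0,2.8,0.3],"dr":[0,0,0]},
    {"gripper":0,"delta_pos":[0,2.8,0.3],"dr":[0,0,0]},
    {"gripper":0,"delta_pos":[0,2.8,0.3],"dr":[0,0,0]},
    {"gripper":0,"delta_pos":[0,2.8,0.3],"dr":[0,0,0]}
  ]
}}

```text
t: 8.07
ee_pos: [541.9, 1.1, 212.4]
orientation: [0.035, 1.571, -0.035]
ft_force: [0.4, -1.0, -2.7]
width: 32.0
```

{"method": "apply_moves", "body": {
  "increments": [
    {"gripper":0,"delta_pos":[0,2.8,0.3],"dr":[0,0,0]},
    {"gripper":0,"delta_pos":[0,2.8,0.3],"dr":[0,0,0]},
    {"gripper":0,"delta_pos":[0,2.8,0.3],"dr":[0,0,0]},
    {"gripper":0,"delta_pos":[0,2.8,0.2],"dr":[0,0,0]},
    {"gripper":0,"delta_pos":[0,2.4,0.2],"dr":[0,0,0]}
  ]
}}

```text
t: 8.48
ee_pos: [560.9, 136.9, 212.2]
orientation: [0.035, 1.571, -0.035]
ft_force: [1.0, 0.8, -2.5]
width: 31.6
```

{"method": "apply_moves", "body": {
  "increments": [
    {"gripper":0,"delta_pos":[0,2.4,0.1],"dr":[0,0,0]},
    {"gripper":0,"delta_pos":[0,1.4,0],"dr":[0,0,0]},
    {"gripper":0,"delta_pos":[0,0.6,0],"dr":[0.08,0,0]},
    {"gripper":0,"delta_pos":[0,0,0],"dr":[0.12,0,0]},
    {"gripper":0,"delta_pos":[0,0,0],"dr":[0.12,0,0]}
  ]
}}

```text
t: 8.9
ee_pos: [563.7, 179.3, 212.1]
orientation: [0.289, 1.552, -0.29]
ft_force: [0.3, -0.0, -1.8]
width: 31.9
```

{"method": "apply_moves", "body": {
  "increments": [
    {"gripper":0,"delta_pos":[0,0,0],"dr":[0.11,0,0]},
    {"gripper":0,"delta_pos":[0,0,0],"dr":[0.055,0,0]},
    {"gripper":0,"delta_pos":[0,0,0],"dr":[0,0,0]},
    {"gripper":0,"delta_pos":[0,0,0],"dr":[0,0,0]},
    {"gripper":0,"delta_pos":[0,0,0],"dr":[0,0,0]}
  ]
}}

```text
t: 9.32
ee_pos: [564.0, 178.7, 212.5]
orientation: [0.414, 1.531, -0.414]
ft_force: [0.2, 0.1, -1.9]
width: 32.1
```

```bash
python3 - <<'E'
from h import *
plan([565.4,178.2,203],1.041)
o,p,M=pose(); w=cam('wrist'); w['range_z']=np.median([cam('wrist')['range_z'] for _ in range(3)],0)
T=(cloud(w)-p)@M
for v in (234,243,246,258,264,285,291): print(v,T[v,270].round(1),T[v,284].round(1))
plan([565.4,178.2,203],1.041)
s=cam('scene'); cv2.imwrite('pics/s2.png',cv2.resize(s['img'][120:320,280:480,::-1],None,fx=2.8,fy=2.8))
E
```

```text
t 9.32 p [564.  178.7 212.5] yaw_y 1.0427 tilt [-4.e-04 -2.e-04 -1.e+00] F [ 0.2  0.1 -1.9] w 32.1 q [ 0.29  0.4   1.72 -0.    1.03 -0.76]
 delta tool cm now [0.947 0.025 0.148]
 yaw err -0.0017 => dr x 0.0017
234 [  3.1  -6.8 -14.7] [  2.9   0.7 -14.8]
243 [-11.3  -6.2 -14.8] [-11.    0.7 -14.7]
246 [-15.5  -6.  -14.8] [-15.7   0.7 -14.9]
258 [-19.9  -5.9 -10.5] [-19.8   0.7 -10.5]
264 [-20.1  -5.9  -7.5] [-19.7   0.7  -7.4]
285 [-10.5  -6.5   8.2] [-10.7   0.7   8.1]
291 [-17.2  -6.2   8. ] [-16.8   0.7   8.2]
t 9.52 p [564.1 178.9 212.6] yaw_y 1.0416 tilt [-1.e-04 -1.e-04 -1.e+00] F [ 0.4  0.5 -2.2] w 31.6 q [ 0.29  0.4   1.72 -0.    1.03 -0.75]
 delta tool cm now [0.964 0.004 0.148]
 yaw err -0.0006 => dr x 0.0006
```

{"method": "apply_moves", "body": {
  "increments": [
    {"gripper":0,"delta_pos":[0.3,0,0.15],"dr":[0,0,0]},
    {"gripper":0,"delta_pos":[0.5,0,0],"dr":[0,0,0]},
    {"gripper":0,"delta_pos":[0.5,0,0],"dr":[0,0,0]},
    {"gripper":0,"delta_pos":[0,0,0],"dr":[0,0,0]},
    {"gripper":0,"delta_pos":[0,0,0],"dr":[0,0,0]}
  ]
}}

```text
t: 9.98
ee_pos: [565.0, 178.1, 199.0]
orientation: [0.415, 1.532, -0.416]
ft_force: [-0.0, 0.9, -2.2]
width: 32.0
```

{"method": "apply_moves", "body": {
  "increments": [
    {"gripper":0,"delta_pos":[0.1,0,0],"dr":[0,0,0]},
    {"gripper":0,"delta_pos":[0.1,0,0],"dr":[0,0,0]},
    {"gripper":0,"delta_pos":[0.1,0,0],"dr":[0,0,0]},
    {"gripper":0,"delta_pos":[0.1,0,0],"dr":[0,0,0]},
    {"gripper":0,"delta_pos":[0,0,0],"dr":[0,0,0]}
  ]
}}

```text
t: 10.4
ee_pos: [565.3, 178.2, 195.5]
orientation: [0.415, 1.531, -0.415]
ft_force: [-0.0, 0.6, -2.6]
width: 31.5
```

```bash
python3 - <<'E'
from h import *
plan([565.4,178.2,203],1.041)
E
```

```text
t 10.40 p [565.3 178.2 195.5] yaw_y 1.0410 tilt [-2.e-04 -0.e+00 -1.e+00] F [-0.   0.6 -2.6] w 31.5 q [ 0.29  0.42  1.73  0.    0.99 -0.76]
 delta tool cm now [-0.746  0.     0.01 ]
 yaw err -0.0 => dr x 0.0
```

{"method": "apply_moves", "body": {
  "increments": [
    {"gripper":0,"delta_pos":[0.06,0,0],"dr":[0,0,0]},
    {"gripper":0,"delta_pos":[0.06,0,0],"dr":[0,0,0]},
    {"gripper":0,"delta_pos":[0.06,0,0],"dr":[0,0,0]},
    {"gripper":0,"delta_pos":[0.06,0,0],"dr":[0,0,0]},
    {"gripper":0,"delta_pos":[0,0,0],"dr":[0,0,0]}
  ]
}}

```text
t: 10.82
ee_pos: [565.3, 178.2, 193.1]
orientation: [0.415, 1.531, -0.415]
ft_force: [-0.1, -0.4, -1.5]
width: 31.5
```

{"method": "apply_moves", "body": {
  "increments": [
    {"gripper":0,"delta_pos":[0.05,0,0],"dr":[0,0,0]},
    {"gripper":0,"delta_pos":[0.05,0,0],"dr":[0,0,0]},
    {"gripper":0,"delta_pos":[0,0,0],"dr":[0,0,0]},
    {"gripper":0,"delta_pos":[0,0,0],"dr":[0,0,0]},
    {"gripper":0,"delta_pos":[0,0,0],"dr":[0,0,0]}
  ]
}}

```text
t: 11.23
ee_pos: [565.4, 178.3, 192.3]
orientation: [0.415, 1.531, -0.415]
ft_force: [0.2, -0.4, -3.5]
width: 32.3
```

{"method": "apply_moves", "body": {
  "increments": [
    {"gripper":0,"delta_pos":[0.05,0,0],"dr":[0,0,0]},
    {"gripper":0,"delta_pos":[0.05,0,0],"dr":[0,0,0]},
    {"gripper":0,"delta_pos":[0.05,0,0],"dr":[0,0,0]},
    {"gripper":0,"delta_pos":[0,0,0],"dr":[0,0,0]},
    {"gripper":0,"delta_pos":[0,0,0],"dr":[0,0,0]}
  ]
}}

```text
t: 11.65
ee_pos: [565.4, 178.2, 190.7]
orientation: [0.415, 1.531, -0.415]
ft_force: [-0.5, -0.6, -2.8]
width: 31.9
```

{"method": "apply_moves", "body": {
  "increments": [
    {"gripper":0,"delta_pos":[0.07,0,0],"dr":[0,0,0]},
    {"gripper":0,"delta_pos":[0.07,0,0],"dr":[0,0,0]},
    {"gripper":0,"delta_pos":[0.07,0,0],"dr":[0,0,0]},
    {"gripper":0,"delta_pos":[0.07,0,0],"dr":[0,0,0]},
    {"gripper":0,"delta_pos":[0,0,0],"dr":[0,0,0]}
  ]
}}

```text
t: 12.07
ee_pos: [565.3, 178.2, 187.8]
orientation: [0.415, 1.531, -0.415]
ft_force: [0.1, 0.5, -2.7]
width: 31.8
```

```bash
python3 - <<'E'
from h import *
o,p,M=pose(); print(p,o['ft_force'],o['moment'])
ws=[cam('wrist') for _ in range(3)];w=ws[0]; w['range_z']=np.median([x['range_z'] for x in ws],0)
T=(cloud(w)-p)@M
for v in (234,243,246,258,264,270,275,280,285,291): print(v,T[v,270].round(1),T[v,284].round(1))
E
```

```text
[565.29479864 178.21040658 187.76865625] [ 0.10677463  0.48162953 -2.66826145] [-0.03252998  0.00547249 -0.00489276]
234 [  2.5  -6.8 -14.9] [  3.    0.7 -14.7]
243 [-11.5  -6.2 -14.9] [-11.3   0.7 -14.8]
246 [-15.3  -6.  -14.7] [-15.2   0.7 -14.7]
258 [-20.1  -5.9 -10.6] [-20.1   0.7 -10.6]
264 [-19.7  -5.9  -7.4] [-20.    0.7  -7.5]
270 [-6.2 -6.6  1.9] [7.1 0.7 8.1]
275 [-5.8 -6.6  4.9] [0.5 0.7 8. ]
280 [-6.6 -6.6  7.4] [-4.5  0.7  8.4]
285 [-11.   -6.4   8. ] [-10.5   0.7   8.3]
291 [-16.4  -6.2   8.4] [-16.6   0.7   8.3]
```

No contact forces so far and the hub hasn't slipped in the grip, so the bore is over the spindle. I'll continue down.

{"method": "apply_moves", "body": {
  "increments": [
    {"gripper":0,"delta_pos":[0.08,0,0],"dr":[0,0,0]},
    {"gripper":0,"delta_pos":[0.08,0,0],"dr":[0,0,0]},
    {"gripper":0,"delta_pos":[0.08,0,0],"dr":[0,0,0]},
    {"gripper":0,"delta_pos":[0.08,0,0],"dr":[0,0,0]},
    {"gripper":0,"delta_pos":[0,0,0],"dr":[0,0,0]}
  ]
}}

```text
t: 12.63
ee_pos: [565.3, 178.2, 184.6]
orientation: [0.415, 1.531, -0.415]
ft_force: [-0.2, -0.3, -3.5]
width: 31.4
```

{"method": "apply_moves", "body": {
  "increments": [
    {"gripper":0,"delta_pos":[0.08,0,0],"dr":[0,0,0]},
    {"gripper":0,"delta_pos":[0.08,0,0],"dr":[0,0,0]},
    {"gripper":0,"delta_pos":[0.08,0,0],"dr":[0,0,0]},
    {"gripper":0,"delta_pos":[0.08,0,0],"dr":[0,0,0]},
    {"gripper":0,"delta_pos":[0.08,0,0],"dr":[0,0,0]}
  ]
}}

```text
t: 13.05
ee_pos: [565.4, 178.3, 180.7]
orientation: [0.415, 1.531, -0.415]
ft_force: [-0.2, -0.2, -1.3]
width: 31.8
```

{"method": "apply_moves", "body": {
  "increments": [
    {"gripper":0,"delta_pos":[0.08,0,0],"dr":[0,0,0]},
    {"gripper":0,"delta_pos":[0.08,0,0],"dr":[0,0,0]},
    {"gripper":0,"delta_pos":[0.08,0,0],"dr":[0,0,0]},
    {"gripper":0,"delta_pos":[0,0,0],"dr":[0,0,0]},
    {"gripper":0,"delta_pos":[0,0,0],"dr":[0,0,0]}
  ]
}}

```text
t: 13.47
ee_pos: [565.4, 178.2, 178.3]
orientation: [0.415, 1.531, -0.415]
ft_force: [-0.6, 0.4, -2.1]
width: 31.8
```

{"method": "apply_moves", "body": {
  "increments": [
    {"gripper":0,"delta_pos":[0.06,0,0],"dr":[0,0,0]},
    {"gripper":0,"delta_pos":[0.06,0,0],"dr":[0,0,0]},
    {"gripper":0,"delta_pos":[0.06,0,0],"dr":[0,0,0]},
    {"gripper":0,"delta_pos":[0.06,0,0],"dr":[0,0,0]},
    {"gripper":0,"delta_pos":[0,0,0],"dr":[0,0,0]}
  ]
}}

```text
t: 13.88
ee_pos: [565.3, 178.2, 175.8]
orientation: [0.415, 1.531, -0.415]
ft_force: [-0.0, -0.4, -2.2]
width: 31.7
```

{"method": "apply_moves", "body": {
  "increments": [
    {"gripper":0,"delta_pos":[0.04,0,0],"dr":[0,0,0]},
    {"gripper":0,"delta_pos":[0.04,0,0],"dr":[0,0,0]},
    {"gripper":0,"delta_pos":[0,0,0],"dr":[0,0,0]},
    {"gripper":0,"delta_pos":[0,0,0],"dr":[0,0,0]},
    {"gripper":0,"delta_pos":[0,0,0],"dr":[0,0,0]}
  ]
}}

```text
t: 14.3
ee_pos: [565.4, 178.2, 175.2]
orientation: [0.415, 1.531, -0.415]
ft_force: [-0.0, -0.6, -2.2]
width: 32.0
```

{"method": "apply_moves", "body": {
  "increments": [
    {"gripper":0,"delta_pos":[0.04,0,0],"dr":[0,0,0]},
    {"gripper":0,"delta_pos":[0,0,0],"dr":[0,0,0]},
    {"gripper":0,"delta_pos":[0,0,0],"dr":[0,0,0]},
    {"gripper":0,"delta_pos":[0,0,0],"dr":[0,0,0]},
    {"gripper":0,"delta_pos":[0,0,0],"dr":[0,0,0]}
  ]
}}

```text
t: 14.72
ee_pos: [565.4, 178.2, 174.8]
orientation: [0.415, 1.531, -0.415]
ft_force: [-0.2, -0.4, -2.6]
width: 32.0
```

{"method": "apply_moves", "body": {
  "increments": [
    {"gripper":0,"delta_pos":[0.03,0,0],"dr":[0,0,0]},
    {"gripper":0,"delta_pos":[0,0,0],"dr":[0,0,0]},
    {"gripper":0,"delta_pos":[0.03,0,0],"dr":[0,0,0]},
    {"gripper":0,"delta_pos":[0,0,0],"dr":[0,0,0]},
    {"gripper":0,"delta_pos":[0,0,0],"dr":[0,0,0]}
  ]
}}

```text
t: 15.13
ee_pos: [565.4, 178.2, 174.4]
orientation: [0.415, 1.531, -0.415]
ft_force: [-0.9, -0.7, 0.1]
width: 31.5
```

{"method": "apply_moves", "body": {
  "increments": [
    {"gripper":0,"delta_pos":[0.03,0,0],"dr":[0,0,0]},
    {"gripper":0,"delta_pos":[0,0,0],"dr":[0,0,0]},
    {"gripper":0,"delta_pos":[0,0,0],"dr":[0,0,0]},
    {"gripper":0,"delta_pos":[0,0,0],"dr":[0,0,0]},
    {"gripper":0,"delta_pos":[0,0,0],"dr":[0,0,0]}
  ]
}}

```text
t: 15.55
ee_pos: [565.4, 178.2, 174.4]
orientation: [0.415, 1.53, -0.415]
ft_force: [-3.4, -0.1, 5.8]
width: 31.7
```

The hub is seated: about 8 N upward reaction at TCP z 174.4, which puts the bore on the cap. I'll relieve the load, release, and move above the knob (TCP +81 mm along tool z).

{"method": "apply_moves", "body": {
  "increments": [
    {"gripper":0,"delta_pos":[-0.03,0,0],"dr":[0,0,0]},
    {"gripper":0,"delta_pos":[0,0,0],"dr":[0,0,0]},
    {"gripper":60,"delta_pos":[0,0,0],"dr":[0,0,0]},
    {"gripper":60,"delta_pos":[0,0,0],"dr":[0,0,0]},
    {"gripper":60,"delta_pos":[0,0,0],"dr":[0,0,0]}
  ]
}}

```text
t: 15.97
ee_pos: [565.6, 178.3, 174.0]
orientation: [0.415, 1.53, -0.415]
ft_force: [0.1, 0.1, 0.3]
width: 48.1
```

{"method": "apply_moves", "body": {
  "increments": [
    {"gripper":60,"delta_pos":[0,0,0],"dr":[0,0,0]},
    {"gripper":60,"delta_pos":[0,0,0],"dr":[0,0,0]},
    {"gripper":60,"delta_pos":[-0.5,0,0],"dr":[0,0,0]},
    {"gripper":60,"delta_pos":[-1,0,0],"dr":[0,0,0]},
    {"gripper":60,"delta_pos":[-2,0,0],"dr":[0,0,0]}
  ]
}}

```text
t: 16.38
ee_pos: [564.2, 177.9, 208.3]
orientation: [0.414, 1.534, -0.417]
ft_force: [0.7, 0.8, -0.1]
width: 52.6
```

{"method": "apply_moves", "body": {
  "increments": [
    {"gripper":60,"delta_pos":[-2,0,0],"dr":[0,0,0]},
    {"gripper":60,"delta_pos":[-2,0,0],"dr":[0,0,0]},
    {"gripper":60,"delta_pos":[-1,0,0],"dr":[0,0,0]},
    {"gripper":60,"delta_pos":[0,0,0],"dr":[0,0,0]},
    {"gripper":60,"delta_pos":[0,0,0],"dr":[0,0,0]}
  ]
}}

```text
t: 16.8
ee_pos: [565.5, 178.3, 259.7]
orientation: [0.416, 1.53, -0.415]
ft_force: [0.5, 0.1, -0.1]
width: 52.8
```

```bash
python3 - <<'E'
from h import *
plan([565.4,178.2,245],1.041)
w=cam('wrist'); save(w,'w5.png'); o,p,M=pose(); T=(cloud(w)-p)@M; z=cloud(w)[...,2]
print('knob top px',proj(w,p+M@np.array([p[2]-230,0,81.2])), 'hub',proj(w,p+M@np.array([p[2]-194,0,1.2])))
m=(z>190)&(z<198)&(abs(T[...,1])<25)&(abs(T[...,2])<30); print('hub top',m.sum(),T[m].min(0),T[m].max(0))
a=cam('top'); Pa=cloud(a)
print('knob pred top',proj(a,[[565.4+.863*81.2,178.2-.506*81.2,230],[566.4,177.6,194]]))
cv2.imwrite('pics/top5.png',np.hstack([cv2.resize(a['img'][130:240,110:230,::-1],(400,367)),cv2.resize(w['img'][150:380,160:400,::-1],(400,367))]))
E
```

```text
t 16.80 p [565.5 178.3 259.7] yaw_y 1.0410 tilt [ 1.2e-03  4.0e-04 -1.0e+00] F [ 0.5  0.1 -0.1] w 52.8 q [ 0.29  0.34  1.68  0.    1.12 -0.76]
 delta tool cm now [ 1.467 -0.014 -0.006]
 yaw err 0.0 => dr x -0.0
knob top px [[282.18744854 352.59583206]] hub [[282.13276324 227.33347502]]
hub top 1812 [ 62.29240551 -15.25424444 -14.86079654] [68.67069101 16.90665046 29.99085283]
knob pred top [[185.94170406 129.38700087]
 [159.99284186 184.41143183]]
```

View pics/top5.png

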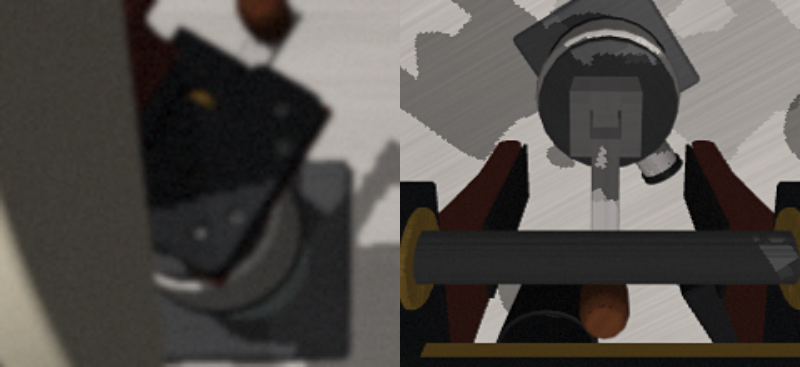

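The left panel shows the knob (brown) at (265,15). The right panel shows the hub flat on the cap with the spindle inside the bore, the arm straight down the image and the knob at (603,310). Now I'll go to the knob.

{"method": "apply_moves", "body": {
  "increments": [
    {"gripper":60,"delta_pos":[0,0,2],"dr":[0,0,0]},
    {"gripper":60,"delta_pos":[0,0,2.5],"dr":[0,0,0]},
    {"gripper":60,"delta_pos":[0,0,2.5],"dr":[0,0,0]},
    {"gripper":60,"delta_pos":[0,0,1.1],"dr":[0,0,0]},
    {"gripper":60,"delta_pos":[0,0,0],"dr":[0,0,0]}
  ]
}}

```text
t: 17.32
ee_pos: [636.2, 136.1, 257.6]
orientation: [0.416, 1.532, -0.417]
ft_force: [-0.2, 0.0, -0.5]
width: 52.5
```

{"method": "apply_moves", "body": {
  "increments": [
    {"gripper":60,"delta_pos":[1,0,0],"dr":[0,0,0]},
    {"gripper":60,"delta_pos":[1.7,0,0],"dr":[0,0,0]},
    {"gripper":60,"delta_pos":[1.5,0,0],"dr":[0,0,0]},
    {"gripper":60,"delta_pos":[0.9,0,0],"dr":[0,0,0]},
    {"gripper":60,"delta_pos":[0,0,0],"dr":[0,0,0]}
  ]
}}

```text
t: 17.73
ee_pos: [632.7, 137.7, 205.2]
orientation: [0.413, 1.536, -0.417]
ft_force: [-1.3, 0.1, 0.2]
width: 52.7
```

{"method": "apply_moves", "body": {
  "increments": [
    {"gripper":0,"delta_pos":[0,0,0],"dr":[0,0,0]},
    {"gripper":0,"delta_pos":[0,0,0],"dr":[0,0,0]},
    {"gripper":0,"delta_pos":[0,0,0],"dr":[0,0,0]},
    {"gripper":0,"delta_pos":[0,0,0],"dr":[0,0,0]},
    {"gripper":0,"delta_pos":[0,0,0],"dr":[0,0,0]}
  ]
}}

```text
t: 18.15
ee_pos: [635.6, 137.4, 208.9]
orientation: [0.416, 1.53, -0.415]
ft_force: [-0.3, -0.6, 0.4]
width: 23.3
```

{"method": "apply_moves", "body": {
  "increments": [
    {"gripper":0,"delta_pos":[0,0,0],"dr":[0,0,0]},
    {"gripper":0,"delta_pos":[0,0,0],"dr":[0,0,0]},
    {"gripper":0,"delta_pos":[0,0,0],"dr":[0,0,0]},
    {"gripper":0,"delta_pos":[0,0,0],"dr":[0,0,0]},
    {"gripper":0,"delta_pos":[0,0,0],"dr":[0,0,0]}
  ]
}}

```text
t: 18.57
ee_pos: [635.8, 137.3, 208.5]
orientation: [0.415, 1.53, -0.415]
ft_force: [2.4, -0.7, 1.2]
width: 21.2
```

```bash
python3 - <<'E'
from h import *
plan([565.4+.863*81.2,178.2-.506*81.2,208],1.041)
s=cam('scene'); cv2.imwrite('pics/s6.png',cv2.resize(s['img'][120:320,280:480,::-1],None,fx=2.8,fy=2.8))
# winding rows: crank angle a (tool frame, from tool z), clockwise from above
for n in (24,):
    a=np.arange(0,n+1)*2*np.pi/n
    # world clockwise = + rotation about tool x (down): tool z -> -y
    y=-80*np.sin(a); z=80*np.cos(a)
    print(np.round(np.c_[np.diff(y),np.diff(z)]/10,2).tolist())
E
```

```text
t 18.57 p [635.8 137.3 208.5] yaw_y 1.0410 tilt [ 0.0011 -0.     -1.    ] F [ 2.4 -0.7  1.2] w 21.2 q [ 0.19  0.48  1.59 -0.    1.07 -0.85]
 delta tool cm now [ 0.052 -0.027 -0.017]
 yaw err 0.0 => dr x -0.0
[[-2.07, -0.27], [-1.93, -0.8], [-1.66, -1.27], [-1.27, -1.66], [-0.8, -1.93], [-0.27, -2.07], [0.27, -2.07], [0.8, -1.93], [1.27, -1.66], [1.66, -1.27], [1.93, -0.8], [2.07, -0.27], [2.07, 0.27], [1.93, 0.8], [1.66, 1.27], [1.27, 1.66], [0.8, 1.93], [0.27, 2.07], [-0.27, 2.07], [-0.8, 1.93], [-1.27, 1.66], [-1.66, 1.27], [-1.93, 0.8], [-2.07, 0.27]]
```

Knob gripped at 21.2 mm width. I'll wind in 6° rows at 80 mm radius, starting with 30° and reading the force.

{"method": "apply_moves", "body": {
  "increments": [
    {"gripper":0,"delta_pos":[0,-0.836,-0.044],"dr":[0,0,0]},
    {"gripper":0,"delta_pos":[0,-0.827,-0.131],"dr":[0,0,0]},
    {"gripper":0,"delta_pos":[0,-0.809,-0.217],"dr":[0,0,0]},
    {"gripper":0,"delta_pos":[0,-0.782,-0.3],"dr":[0,0,0]},
    {"gripper":0,"delta_pos":[0,-0.746,-0.38],"dr":[0,0,0]}
  ]
}}

```text
t: 19.03
ee_pos: [605.2, 107.4, 208.3]
orientation: [0.416, 1.53, -0.415]
ft_force: [2.4, 0.4, 2.3]
width: 21.0
```

```bash
cat > f.py <<'E'
from h import *
o,p,M=pose(); c=np.array([566.3,177.6]); v=p[:2]-c
print('t %.2f r %.1f ang(cw) %.1f z %.1f'%(o['t'],np.hypot(*v),np.degrees(-np.arctan2(v[1],v[0])-0.53)%360,p[2]),'F',np.round(o['ft_force'],1),'Frad %.1f'%(o['ft_force'][:2]@v/np.hypot(*v)),'w',o['width'])
E
python3 f.py
```

```text
t 19.03 r 80.3 ang(cw) 30.6 z 208.3 F [2.4 0.4 2.3] Frad 0.8 w 21.043690517918776
```

Forces are low and the radius is right. I'll continue to 90°.

{"method": "apply_moves", "body": {
  "increments": [
    {"gripper":0,"delta_pos":[0,-0.702,-0.456],"dr":[0,0,0]},
    {"gripper":0,"delta_pos":[0,-0.651,-0.527],"dr":[0,0,0]},
    {"gripper":0,"delta_pos":[0,-0.592,-0.592],"dr":[0,0,0]},
    {"gripper":0,"delta_pos":[0,-0.527,-0.651],"dr":[0,0,0]},
    {"gripper":0,"delta_pos":[0,-0.456,-0.702],"dr":[0,0,0]}
  ]
}}

```text
t: 19.45
ee_pos: [564.9, 97.3, 208.4]
orientation: [0.415, 1.53, -0.416]
ft_force: [2.6, -2.3, 4.4]
width: 20.8
```

{"method": "apply_moves", "body": {
  "increments": [
    {"gripper":0,"delta_pos":[0,-0.38,-0.746],"dr":[0,0,0]},
    {"gripper":0,"delta_pos":[0,-0.3,-0.782],"dr":[0,0,0]},
    {"gripper":0,"delta_pos":[0,-0.217,-0.809],"dr":[0,0,0]},
    {"gripper":0,"delta_pos":[0,-0.131,-0.827],"dr":[0,0,0]},
    {"gripper":0,"delta_pos":[0,-0.044,-0.836],"dr":[0,0,0]}
  ]
}}

```text
t: 19.87
ee_pos: [524.7, 108.8, 208.2]
orientation: [0.415, 1.531, -0.416]
ft_force: [0.7, -2.3, 3.7]
width: 21.2
```

```bash
python3 f.py
```

```text
t 19.87 r 80.4 ang(cw) 90.8 z 208.2 F [ 0.7 -2.3  3.7] Frad 1.6 w 21.16987835877308
```

{"method": "apply_moves", "body": {
  "increments": [
    {"gripper":0,"delta_pos":[0,0.044,-0.836],"dr":[0,0,0]},
    {"gripper":0,"delta_pos":[0,0.131,-0.827],"dr":[0,0,0]},
    {"gripper":0,"delta_pos":[0,0.217,-0.809],"dr":[0,0,0]},
    {"gripper":0,"delta_pos":[0,0.3,-0.782],"dr":[0,0,0]},
    {"gripper":0,"delta_pos":[0,0.38,-0.746],"dr":[0,0,0]}
  ]
}}

```text
t: 20.28
ee_pos: [495.7, 138.7, 208.1]
orientation: [0.415, 1.531, -0.416]
ft_force: [2.2, -3.2, 4.5]
width: 21.0
```

{"method": "apply_moves", "body": {
  "increments": [
    {"gripper":0,"delta_pos":[0,0.456,-0.702],"dr":[0,0,0]},
    {"gripper":0,"delta_pos":[0,0.527,-0.651],"dr":[0,0,0]},
    {"gripper":0,"delta_pos":[0,0.592,-0.592],"dr":[0,0,0]},
    {"gripper":0,"delta_pos":[0,0.651,-0.527],"dr":[0,0,0]},
    {"gripper":0,"delta_pos":[0,0.702,-0.456],"dr":[0,0,0]}
  ]
}}

```text
t: 20.7
ee_pos: [485.6, 179.1, 207.9]
orientation: [0.415, 1.532, -0.416]
ft_force: [0.0, -3.8, 3.2]
width: 21.0
```

{"method": "apply_moves", "body": {
  "increments": [
    {"gripper":0,"delta_pos":[0,0.746,-0.38],"dr":[0,0,0]},
    {"gripper":0,"delta_pos":[0,0.782,-0.3],"dr":[0,0,0]},
    {"gripper":0,"delta_pos":[0,0.809,-0.217],"dr":[0,0,0]},
    {"gripper":0,"delta_pos":[0,0.827,-0.131],"dr":[0,0,0]},
    {"gripper":0,"delta_pos":[0,0.836,-0.044],"dr":[0,0,0]}
  ]
}}

```text
t: 21.12
ee_pos: [497.2, 219.1, 208.0]
orientation: [0.415, 1.531, -0.415]
ft_force: [-2.4, -3.0, 3.9]
width: 20.9
```

```bash
python3 f.py; python3 - <<'E'
from h import *
w=cam('wrist'); P=cloud(w); s=cam('scene'); t=cam('top')
cv2.imwrite('pics/mid.png',np.hstack([cv2.resize(t['img'][130:250,100:220,::-1],(400,400)),cv2.resize(s['img'][130:330,290:490,::-1],(400,400))]))
E
```

```text
t 21.12 r 80.6 ang(cw) 180.7 z 208.0 F [-2.4 -3.   3.9] Frad 0.5 w 20.930103560888508
```

View pics/mid.png

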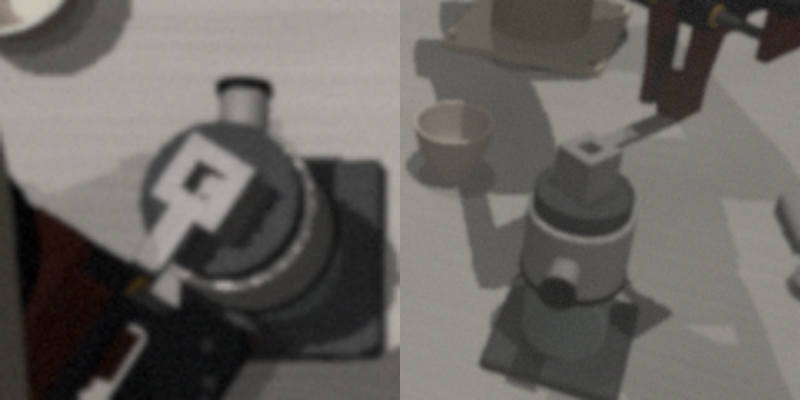

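The crank is flat on the cap at half a turn. In the left panel the hub is at (205,185) with the spindle in the bore. I'll continue with 180–360°.

{"method": "apply_moves", "body": {
  "increments": [
    {"gripper":0,"delta_pos":[0,0.836,0.044],"dr":[0,0,0]},
    {"gripper":0,"delta_pos":[0,0.827,0.131],"dr":[0,0,0]},
    {"gripper":0,"delta_pos":[0,0.809,0.217],"dr":[0,0,0]},
    {"gripper":0,"delta_pos":[0,0.782,0.3],"dr":[0,0,0]},
    {"gripper":0,"delta_pos":[0,0.746,0.38],"dr":[0,0,0]}
  ]
}}

```text
t: 21.68
ee_pos: [527.6, 248.0, 208.2]
orientation: [0.415, 1.53, -0.415]
ft_force: [-2.2, -0.1, 2.8]
width: 21.1
```

{"method": "apply_moves", "body": {
  "increments": [
    {"gripper":0,"delta_pos":[0,0.702,0.456],"dr":[0,0,0]},
    {"gripper":0,"delta_pos":[0,0.651,0.527],"dr":[0,0,0]},
    {"gripper":0,"delta_pos":[0,0.592,0.592],"dr":[0,0,0]},
    {"gripper":0,"delta_pos":[0,0.527,0.651],"dr":[0,0,0]},
    {"gripper":0,"delta_pos":[0,0.456,0.702],"dr":[0,0,0]}
  ]
}}

```text
t: 22.1
ee_pos: [567.8, 257.9, 208.2]
orientation: [0.415, 1.53, -0.415]
ft_force: [-3.1, 0.4, 3.4]
width: 21.1
```

{"method": "apply_moves", "body": {
  "increments": [
    {"gripper":0,"delta_pos":[0,0.38,0.746],"dr":[0,0,0]},
    {"gripper":0,"delta_pos":[0,0.3,0.782],"dr":[0,0,0]},
    {"gripper":0,"delta_pos":[0,0.217,0.809],"dr":[0,0,0]},
    {"gripper":0,"delta_pos":[0,0.131,0.827],"dr":[0,0,0]},
    {"gripper":0,"delta_pos":[0,0.044,0.836],"dr":[0,0,0]}
  ]
}}

```text
t: 22.52
ee_pos: [607.6, 246.5, 208.3]
orientation: [0.416, 1.53, -0.415]
ft_force: [-2.3, 1.2, 3.9]
width: 21.3
```

{"method": "apply_moves", "body": {
  "increments": [
    {"gripper":0,"delta_pos":[0,-0.044,0.836],"dr":[0,0,0]},
    {"gripper":0,"delta_pos":[0,-0.131,0.827],"dr":[0,0,0]},
    {"gripper":0,"delta_pos":[0,-0.217,0.809],"dr":[0,0,0]},
    {"gripper":0,"delta_pos":[0,-0.3,0.782],"dr":[0,0,0]},
    {"gripper":0,"delta_pos":[0,-0.38,0.746],"dr":[0,0,0]}
  ]
}}

```text
t: 22.93
ee_pos: [636.5, 216.7, 208.3]
orientation: [0.416, 1.53, -0.415]
ft_force: [-1.4, 2.5, 3.4]
width: 20.9
```

{"method": "apply_moves", "body": {
  "increments": [
    {"gripper":0,"delta_pos":[0,-0.456,0.702],"dr":[0,0,0]},
    {"gripper":0,"delta_pos":[0,-0.527,0.651],"dr":[0,0,0]},
    {"gripper":0,"delta_pos":[0,-0.592,0.592],"dr":[0,0,0]},
    {"gripper":0,"delta_pos":[0,-0.651,0.527],"dr":[0,0,0]},
    {"gripper":0,"delta_pos":[0,-0.702,0.456],"dr":[0,0,0]}
  ]
}}

```text
t: 23.35
ee_pos: [646.7, 176.3, 208.2]
orientation: [0.415, 1.53, -0.415]
ft_force: [0.2, 2.7, 2.3]
width: 21.0
```

{"method": "apply_moves", "body": {
  "increments": [
    {"gripper":0,"delta_pos":[0,-0.746,0.38],"dr":[0,0,0]},
    {"gripper":0,"delta_pos":[0,-0.782,0.3],"dr":[0,0,0]},
    {"gripper":0,"delta_pos":[0,-0.809,0.217],"dr":[0,0,0]},
    {"gripper":0,"delta_pos":[0,-0.827,0.131],"dr":[0,0,0]},
    {"gripper":0,"delta_pos":[0,-0.836,0.044],"dr":[0,0,0]}
  ]
}}

```text
t: 23.77
ee_pos: [635.2, 136.3, 208.3]
orientation: [0.415, 1.53, -0.415]
ft_force: [1.9, 0.6, 2.9]
width: 21.2
```

```bash
python3 f.py
```

```text
t 23.77 r 80.4 ang(cw) 0.6 z 208.3 F [1.9 0.6 2.9] Frad 1.3 w 21.206743349429207
```

One circle is done with forces under 6 N. Here is the second circle.

{"method": "apply_moves", "body": {
  "increments": [
    {"gripper":0,"delta_pos":[0,-0.836,-0.044],"dr":[0,0,0]},
    {"gripper":0,"delta_pos":[0,-0.827,-0.131],"dr":[0,0,0]},
    {"gripper":0,"delta_pos":[0,-0.809,-0.217],"dr":[0,0,0]},
    {"gripper":0,"delta_pos":[0,-0.782,-0.3],"dr":[0,0,0]},
    {"gripper":0,"delta_pos":[0,-0.746,-0.38],"dr":[0,0,0]}
  ]
}}

```text
t: 24.18
ee_pos: [605.3, 107.4, 208.3]
orientation: [0.415, 1.53, -0.415]
ft_force: [2.5, -0.2, 3.0]
width: 21.3
```

{"method": "apply_moves", "body": {
  "increments": [
    {"gripper":0,"delta_pos":[0,-0.702,-0.456],"dr":[0,0,0]},
    {"gripper":0,"delta_pos":[0,-0.651,-0.527],"dr":[0,0,0]},
    {"gripper":0,"delta_pos":[0,-0.592,-0.592],"dr":[0,0,0]},
    {"gripper":0,"delta_pos":[0,-0.527,-0.651],"dr":[0,0,0]},
    {"gripper":0,"delta_pos":[0,-0.456,-0.702],"dr":[0,0,0]}
  ]
}}

```text
t: 24.6
ee_pos: [564.8, 97.3, 208.3]
orientation: [0.415, 1.531, -0.416]
ft_force: [2.1, -2.8, 4.6]
width: 20.9
```

{"method": "apply_moves", "body": {
  "increments": [
    {"gripper":0,"delta_pos":[0,-0.38,-0.746],"dr":[0,0,0]},
    {"gripper":0,"delta_pos":[0,-0.3,-0.782],"dr":[0,0,0]},
    {"gripper":0,"delta_pos":[0,-0.217,-0.809],"dr":[0,0,0]},
    {"gripper":0,"delta_pos":[0,-0.131,-0.827],"dr":[0,0,0]},
    {"gripper":0,"delta_pos":[0,-0.044,-0.836],"dr":[0,0,0]}
  ]
}}

```text
t: 25.02
ee_pos: [524.5, 108.8, 208.2]
orientation: [0.415, 1.531, -0.416]
ft_force: [1.8, -2.2, 4.8]
width: 21.2
```

{"method": "apply_moves", "body": {
  "increments": [
    {"gripper":0,"delta_pos":[0,0.044,-0.836],"dr":[0,0,0]},
    {"gripper":0,"delta_pos":[0,0.131,-0.827],"dr":[0,0,0]},
    {"gripper":0,"delta_pos":[0,0.217,-0.809],"dr":[0,0,0]},
    {"gripper":0,"delta_pos":[0,0.3,-0.782],"dr":[0,0,0]},
    {"gripper":0,"delta_pos":[0,0.38,-0.746],"dr":[0,0,0]}
  ]
}}

```text
t: 25.43
ee_pos: [495.7, 138.7, 208.0]
orientation: [0.415, 1.531, -0.416]
ft_force: [1.4, -2.9, 4.2]
width: 20.9
```

{"method": "apply_moves", "body": {
  "increments": [
    {"gripper":0,"delta_pos":[0,0.456,-0.702],"dr":[0,0,0]},
    {"gripper":0,"delta_pos":[0,0.527,-0.651],"dr":[0,0,0]},
    {"gripper":0,"delta_pos":[0,0.592,-0.592],"dr":[0,0,0]},
    {"gripper":0,"delta_pos":[0,0.651,-0.527],"dr":[0,0,0]},
    {"gripper":0,"delta_pos":[0,0.702,-0.456],"dr":[0,0,0]}
  ]
}}

```text
t: 25.85
ee_pos: [485.6, 179.0, 207.9]
orientation: [0.415, 1.532, -0.416]
ft_force: [-0.6, -2.9, 3.2]
width: 21.1
```

{"method": "apply_moves", "body": {
  "increments": [
    {"gripper":0,"delta_pos":[0,0.746,-0.38],"dr":[0,0,0]},
    {"gripper":0,"delta_pos":[0,0.782,-0.3],"dr":[0,0,0]},
    {"gripper":0,"delta_pos":[0,0.809,-0.217],"dr":[0,0,0]},
    {"gripper":0,"delta_pos":[0,0.827,-0.131],"dr":[0,0,0]},
    {"gripper":0,"delta_pos":[0,0.836,-0.044],"dr":[0,0,0]}
  ]
}}

```text
t: 26.27
ee_pos: [497.2, 219.1, 208.0]
orientation: [0.415, 1.531, -0.415]
ft_force: [-1.8, -2.2, 2.7]
width: 21.4
```

{"method": "apply_moves", "body": {
  "increments": [
    {"gripper":0,"delta_pos":[0,0.836,0.044],"dr":[0,0,0]},
    {"gripper":0,"delta_pos":[0,0.827,0.131],"dr":[0,0,0]},
    {"gripper":0,"delta_pos":[0,0.809,0.217],"dr":[0,0,0]},
    {"gripper":0,"delta_pos":[0,0.782,0.3],"dr":[0,0,0]},
    {"gripper":0,"delta_pos":[0,0.746,0.38],"dr":[0,0,0]}
  ]
}}

```text
t: 26.68
ee_pos: [527.4, 248.0, 208.2]
orientation: [0.415, 1.531, -0.415]
ft_force: [-2.5, -0.8, 1.4]
width: 21.1
```

{"method": "apply_moves", "body": {
  "increments": [
    {"gripper":0,"delta_pos":[0,0.702,0.456],"dr":[0,0,0]},
    {"gripper":0,"delta_pos":[0,0.651,0.527],"dr":[0,0,0]},
    {"gripper":0,"delta_pos":[0,0.592,0.592],"dr":[0,0,0]},
    {"gripper":0,"delta_pos":[0,0.527,0.651],"dr":[0,0,0]},
    {"gripper":0,"delta_pos":[0,0.456,0.702],"dr":[0,0,0]}
  ]
}}

```text
t: 27.1
ee_pos: [567.8, 257.9, 208.2]
orientation: [0.415, 1.53, -0.415]
ft_force: [-2.3, 0.0, 3.2]
width: 20.8
```

{"method": "apply_moves", "body": {
  "increments": [
    {"gripper":0,"delta_pos":[0,0.38,0.746],"dr":[0,0,0]},
    {"gripper":0,"delta_pos":[0,0.3,0.782],"dr":[0,0,0]},
    {"gripper":0,"delta_pos":[0,0.217,0.809],"dr":[0,0,0]},
    {"gripper":0,"delta_pos":[0,0.131,0.827],"dr":[0,0,0]},
    {"gripper":0,"delta_pos":[0,0.044,0.836],"dr":[0,0,0]}
  ]
}}

```text
t: 27.52
ee_pos: [607.6, 246.5, 208.2]
orientation: [0.416, 1.53, -0.415]
ft_force: [-2.4, 2.4, 3.7]
width: 21.1
```

{"method": "apply_moves", "body": {
  "increments": [
    {"gripper":0,"delta_pos":[0,-0.044,0.836],"dr":[0,0,0]},
    {"gripper":0,"delta_pos":[0,-0.131,0.827],"dr":[0,0,0]},
    {"gripper":0,"delta_pos":[0,-0.217,0.809],"dr":[0,0,0]},
    {"gripper":0,"delta_pos":[0,-0.3,0.782],"dr":[0,0,0]},
    {"gripper":0,"delta_pos":[0,-0.38,0.746],"dr":[0,0,0]}
  ]
}}

```text
t: 27.93
ee_pos: [636.5, 216.7, 208.2]
orientation: [0.416, 1.53, -0.415]
ft_force: [-1.1, 2.2, 2.6]
width: 21.2
```

{"method": "apply_moves", "body": {
  "increments": [
    {"gripper":0,"delta_pos":[0,-0.456,0.702],"dr":[0,0,0]},
    {"gripper":0,"delta_pos":[0,-0.527,0.651],"dr":[0,0,0]},
    {"gripper":0,"delta_pos":[0,-0.592,0.592],"dr":[0,0,0]},
    {"gripper":0,"delta_pos":[0,-0.651,0.527],"dr":[0,0,0]},
    {"gripper":0,"delta_pos":[0,-0.702,0.456],"dr":[0,0,0]}
  ]
}}

```text
t: 28.35
ee_pos: [646.7, 176.4, 208.2]
orientation: [0.415, 1.53, -0.415]
ft_force: [1.3, 1.7, 2.3]
width: 21.2
```

{"method": "apply_moves", "body": {
  "increments": [
    {"gripper":0,"delta_pos":[0,-0.746,0.38],"dr":[0,0,0]},
    {"gripper":0,"delta_pos":[0,-0.782,0.3],"dr":[0,0,0]},
    {"gripper":0,"delta_pos":[0,-0.809,0.217],"dr":[0,0,0]},
    {"gripper":0,"delta_pos":[0,-0.827,0.131],"dr":[0,0,0]},
    {"gripper":0,"delta_pos":[0,-0.836,0.044],"dr":[0,0,0]}
  ]
}}

```text
t: 28.77
ee_pos: [635.2, 136.3, 208.3]
orientation: [0.415, 1.53, -0.415]
ft_force: [2.3, 1.8, 2.5]
width: 21.2
```

```bash
python3 f.py
```

```text
t 28.77 r 80.4 ang(cw) 0.5 z 208.3 F [2.3 1.8 2.5] Frad 1.1 w 21.161861714919052
```

Adding 18° to take up the bore play, then releasing and going up.

{"method": "apply_moves", "body": {
  "increments": [
    {"gripper":0,"delta_pos":[0,-0.836,-0.044],"dr":[0,0,0]},
    {"gripper":0,"delta_pos":[0,-0.827,-0.131],"dr":[0,0,0]},
    {"gripper":0,"delta_pos":[0,-0.809,-0.217],"dr":[0,0,0]},
    {"gripper":0,"delta_pos":[0,0,0],"dr":[0,0,0]},
    {"gripper":0,"delta_pos":[0,0,0],"dr":[0,0,0]}
  ]
}}

```text
t: 29.18
ee_pos: [619.0, 117.1, 208.4]
orientation: [0.415, 1.531, -0.416]
ft_force: [2.7, -2.5, 3.4]
width: 21.2
```

{"method": "apply_moves", "body": {
  "increments": [
    {"gripper":60,"delta_pos":[0,0,0],"dr":[0,0,0]},
    {"gripper":60,"delta_pos":[0,0,0],"dr":[0,0,0]},
    {"gripper":60,"delta_pos":[0,0,0],"dr":[0,0,0]},
    {"gripper":60,"delta_pos":[0,0,0],"dr":[0,0,0]},
    {"gripper":60,"delta_pos":[0,0,0],"dr":[0,0,0]}
  ]
}}

```text
t: 29.6
ee_pos: [619.0, 118.3, 207.7]
orientation: [0.415, 1.532, -0.415]
ft_force: [0.3, 0.3, 0.1]
width: 50.6
```

{"method": "apply_moves", "body": {
  "increments": [
    {"gripper":60,"delta_pos":[-0.5,0,0],"dr":[0,0,0]},
    {"gripper":60,"delta_pos":[-1.5,0,0],"dr":[0,0,0]},
    {"gripper":60,"delta_pos":[-2,0,0],"dr":[0,0,0]},
    {"gripper":60,"delta_pos":[-2,0,0],"dr":[0,0,0]},
    {"gripper":60,"delta_pos":[-2,0,0],"dr":[0,0,0]}
  ]
}}

```text
t: 30.02
ee_pos: [619.3, 118.1, 289.2]
orientation: [0.415, 1.531, -0.415]
ft_force: [0.8, -0.2, 0.1]
width: 52.4
```

{"method": "apply_moves", "body": {
  "increments": [
    {"gripper":60,"delta_pos":[-2,0,-3],"dr":[0,0,0]},
    {"gripper":60,"delta_pos":[0,0,-3],"dr":[0,0,0]},
    {"gripper":60,"delta_pos":[0,0,-3],"dr":[0,0,0]},
    {"gripper":60,"delta_pos":[0,0,0],"dr":[0,0,0]},
    {"gripper":60,"delta_pos":[0,0,0],"dr":[0,0,0]}
  ]
}}

```text
t: 30.43
ee_pos: [541.1, 164.1, 308.9]
orientation: [0.414, 1.53, -0.413]
ft_force: [0.6, -0.2, 1.5]
width: 52.9
```

```bash
python3 f.py; python3 - <<'E'
from h import *
ws=[cam('wrist') for _ in range(4)]; w=ws[0]; w['range_z']=np.median([x['range_z'] for x in ws],0)
P=cloud(w); z=P[...,2]; d=np.hypot(P[...,0]-566.5,P[...,1]-177.8)
m=(z>185)&(z<205)&(d<70); A=P[m]; c=np.linalg.lstsq(np.c_[A[:,:2]-[566,178],np.ones(len(A))],A[:,2],rcond=None)[0]; print('hub+arm top plane n',len(A),'slopes',c[:2],'z',c[2])
m=(z>155)&(z<165)&(d<34); print('cap z',np.median(z[m]))
m=(z>185)&(z<205)&(d<22); q=cv2.minAreaRect(A[:,:2].astype(np.float32)); print('hub mean',P[m].mean(0))
m=(z>210)&(z<240)&(d>55)&(d<100); print('knob',m.sum(),P[m].mean(0) if m.any() else 0)
B=A[np.hypot(*(A[:,:2]-[566.5,177.8]).T)>28]; v=B[:,:2].mean(0)-[566.5,177.8]; print('arm dir',np.arctan2(v[1],v[0]))
s=cam('scene'); cv2.imwrite('pics/end.png',np.hstack([w['img'][:,:,::-1][100:400,130:430],cv2.resize(s['img'][130:330,290:490,::-1],(300,300))]))
E
```

```text
t 30.43 r 28.6 ang(cw) 121.5 z 308.9 F [ 0.6 -0.2  1.5] Frad -0.5 w 52.907464246757684
hub+arm top plane n 1934 slopes [0.02048739 0.00739717] z 194.05025601452192
cap z 160.79707500239743
hub mean [565.72704135 177.54427224 194.10996016]
knob 25 [617.80818436 116.00562553 230.24109186]
arm dir -0.8656704591674664
```

View pics/end.png

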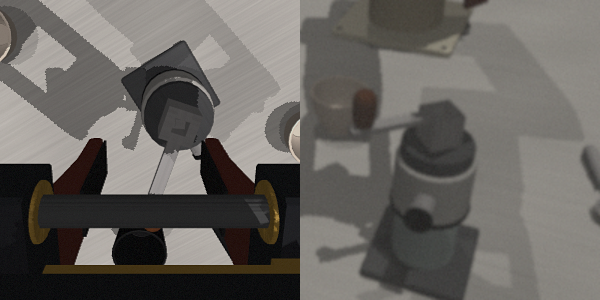

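The hub is flat on the cap, with its top at 194.05 mm (160 + 34 expected) and a tilt of about 0.02 rad. The arm points at -0.87 rad, about 0.34 rad past two circles. The gripper is clear, so I'm handing in.

```bash
python3 -c "
from h import *
print(ctrl.close_job())"
```

```text
the job is handed in; nothing more can be done
None
```

The crank is on the spindle, wound a little over two circles clockwise, and released. I handed the job in at about t = 31 s; the hand-in reports no verdict.

- **Fitting:** I measured the spindle with the wrist camera and eased the crank down in steps of 1 mm or less. It met no resistance until the hub touched the cap, with a reaction of about 8 N.
- **Winding:** I took the crank round two circles by the knob, plus about 18° to take up the play in the bore. The measured tool force stayed under about 6 N at every reading.
- **Last checks:**
  - The hub top was 194.05 mm above the bench; fully seated should be 194 mm.
  - The tilt was about 0.02 rad.
  - The hub centre measured within about 2 mm of the cap centre.
  - The gripper was open and well clear of everything.
- **Not checked directly:** The spindle angle isn't measured. From the crank's direction I estimate 12.7 to 12.9 rad. I saw no contact with other objects, but I took no final picture to confirm that none had moved.

No checks failed. The top and wrist cameras disagreed by about 3 mm on the spindle's position, and I used the wrist camera's reading.

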